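Line up the casting flasks for firing

TASK

Stand the four steel casting flasks on the four round tiles of the firing slab, one upright in the middle of each tile, in order of size, the largest next to the gas burner and the smallest at the far end. Set each one down gently, never dropping it or tipping it over, and leave the spirit lamp where it stands.

Things in the scene. Friction and masses are not known exactly. Their poses are not given: they have to be found in the camera images.
- flask_1: the smallest casting flask: a plain upright solid steel cylinder 30 mm in diameter and 50 mm high, with a white plaster top face that has a small dark hole in the middle; up to 0.7 kg; loose, standing on the bench (z = 0). Origin: centre of its underside; z axis up along the cylinder.
- flask_2: the second smallest casting flask: a plain upright solid steel cylinder 38 mm in diameter and 65 mm high, with a white plaster top face that has a small dark hole in the middle; up to 0.7 kg; loose, standing on the bench (z = 0). Origin: centre of its underside; z axis up along the cylinder.
- flask_3: the second largest casting flask: a plain upright solid steel cylinder 46 mm in diameter and 80 mm high, with a white plaster top face that has a small dark hole in the middle; up to 0.7 kg; loose, standing on the bench (z = 0). Origin: centre of its underside; z axis up along the cylinder.
- flask_4: the largest casting flask: a plain upright solid steel cylinder 54 mm in diameter and 95 mm high, with a white plaster top face that has a small dark hole in the middle; up to 0.7 kg; loose, standing on the bench (z = 0). Origin: centre of its underside; z axis up along the cylinder.
- tile_a: one of four identical fixed round terracotta-coloured tiles, 70 mm across, 8 mm thick, in a slightly uneven row about 82 mm apart, roughly along y, on a fixed pale slab whose top is 12 mm above the bench. Origin: centre of the tile's underside; its top face is 8 mm above the origin, 20 mm above the bench. Which letter is where in the row changes from start to start.
- tile_b: one of four identical fixed round terracotta-coloured tiles, 70 mm across, 8 mm thick, in a slightly uneven row about 82 mm apart, roughly along y, on a fixed pale slab whose top is 12 mm above the bench. Origin: centre of the tile's underside; its top face is 8 mm above the origin, 20 mm above the bench. Which letter is where in the row changes from start to start.
- tile_c: one of four identical fixed round terracotta-coloured tiles, 70 mm across, 8 mm thick, in a slightly uneven row about 82 mm apart, roughly along y, on a fixed pale slab whose top is 12 mm above the bench. Origin: centre of the tile's underside; its top face is 8 mm above the origin, 20 mm above the bench. Which letter is where in the row changes from start to start.
- tile_d: one of four identical fixed round terracotta-coloured tiles, 70 mm across, 8 mm thick, in a slightly uneven row about 82 mm apart, roughly along y, on a fixed pale slab whose top is 12 mm above the bench. Origin: centre of the tile's underside; its top face is 8 mm above the origin, 20 mm above the bench. Which letter is where in the row changes from start to start.
- burner: gas burner fixed on the slab (560 x 150 mm) at either end of the row: round grey foot 72 mm across, upright steel tube with brass collars, 110 mm high; about 105 mm from the nearest tile's centre. Origin: centre of its underside. At the row's other end a white fire brick, 114 x 60 x 64 mm high, is fixed on the slab.
- lamp: spirit lamp, a bystander: loose squat amber glass bottle 72 mm in diameter with a brass neck and wick tube, 87 mm high, standing on the bench to one side. Origin: centre of its underside.

How it is judged:
At the end, for the whole second after the job is handed in: Each flask stands released and at rest on its tile, upright within 0.08 rad, its centre within 13 mm of the tile's centre and its underside on the tile's top (4 mm either way); counted from the burner the tiles carry the largest, second largest, second smallest and smallest flask (horizontal distance between flask_1 and burner between 0.31 and 0.392 m and (horizontal distance between flask_1 and tile_a below 0.013 m or horizontal distance between flask_1 and tile_b below 0.013 m or horizontal distance between flask_1 and tile_c below 0.013 m or horizontal distance between flask_1 and tile_d below 0.013 m) and angle between each of flask_1, flask_2, flask_3, flask_4's own z axis and vertical below 0.08 rad and height (world z) of flask_1 between 0.016 and 0.024 m and linear speed of each of flask_1, flask_2, flask_3, flask_4 below 0.02 m/s and angular speed of each of flask_1, flask_2, flask_3, flask_4 below 0.2 rad/s and horizontal distance between flask_2 and burner between 0.228 and 0.31 m and (horizontal distance between flask_2 and tile_a below 0.013 m or horizontal distance between flask_2 and tile_b below 0.013 m or horizontal distance between flask_2 and tile_c below 0.013 m or horizontal distance between flask_2 and tile_d below 0.013 m) and height (world z) of flask_2 between 0.016 and 0.024 m and horizontal distance between flask_3 and burner between 0.146 and 0.228 m and (horizontal distance between flask_3 and tile_a below 0.013 m or horizontal distance between flask_3 and tile_b below 0.013 m or horizontal distance between flask_3 and tile_c below 0.013 m or horizontal distance between flask_3 and tile_d below 0.013 m) and height (world z) of flask_3 between 0.016 and 0.024 m and horizontal distance between flask_4 and burner between 0.064 and 0.146 m and (horizontal distance between flask_4 and tile_a below 0.013 m or horizontal distance between flask_4 and tile_b below 0.013 m or horizontal distance between flask_4 and tile_c below 0.013 m or horizontal distance between flask_4 and tile_d below 0.013 m) and height (world z) of flask_4 between 0.016 and 0.024 m); the robot touches nothing.
It fails at once if a flask is tipped over (beyond 0.6 rad) (angle between any of flask_1, flask_2, flask_3, flask_4's own z axis and vertical above 0.6 rad).
It fails at once if a flask is dropped: it moves faster than 0.55 m/s with its underside within 12 mm of the tile tops' height or lower ((height (world z) of flask_1 below 0.032 m and linear speed of flask_1 above 0.55 m/s) or (height (world z) of flask_2 below 0.032 m and linear speed of flask_2 above 0.55 m/s) or (height (world z) of flask_3 below 0.032 m and linear speed of flask_3 above 0.55 m/s) or (height (world z) of flask_4 below 0.032 m and linear speed of flask_4 above 0.55 m/s)).
It fails at once if the spirit lamp is moved by more than 20 mm (distance of lamp from where it was at the start of the episode above 0.02 m).
It also fails if it takes over 96 s, if anything falls off the work surface, if the arm or the gripper's body presses on something with over 40 N, if the wrist force passes 120 N, or if a joint passes its speed limit or range.

ROBOT

A 6-joint arm with a two-finger parallel gripper is mounted at the origin on the work surface. World frame = base frame: x ahead of the robot, y to its left, z up, the work surface at z = 0. Lengths are in m, angles in rad, forces in N, time in s.
With the tool pointing down it reaches from about 0.325 to 0.9 m from the base axis. Payload 6.1 kg.
Tool frame: the origin (TCP) lies on the centre line of the jaws, within the pads' length; the fingertips stand 17 mm ahead of it and the grasp point (between the pads) lies 2 mm behind it; z points along the fingers, y is the line along which they close (so a half turn about z gives the same grasp; the last joint's range is limited). The gripper opens to 85 mm and grips with 20 to 120 N. Pads are 22 mm wide; open, the fingers measure 114 mm over their backs; the gripper's body (76 mm by 85 mm) begins 54 mm behind the grasp point. The pads swing forward as they close: fully open they stand 13 mm farther back than shut.
Start: joints at [1.147, 0.22, 1.526, -0, 1.395, -0.126], TCP at [0.183, 0.597, 0.248] pointing down, gripper open.
Joint ranges: [-2.98, 2.98], [-0.91, 2.08], [0.09, 2.57], [-1.24, 4.39], [0.2, 2.65], [-2.68, 2.68]. Speed limits (rad/s): [2.57, 2.57, 3.01, 3.14, 3.14, 3.14].

INTERFACE

Orientations are given as a rotation vector (axis times angle).
In Python, from rig import ctrl, optics gives the robot as it stands (ctrl), with the cameras (optics).
- The arm moves only by the shell command python3 drive.py 'ROWS' [OPENING] [FORCE]. ROWS is a JSON list of rows, 1 to 5 of them, each written [[dx, dy, dz], [rx, ry, rz]]: dx, dy, dz in m, then a rotation vector rx, ry, rz in rad; each row is the pose to reach, as a shift and turn from the pose commanded when the command began, along the tool's axes at that moment; what a row does not reach only later rows make up. A row lasts 1/10 s, in which the tool goes at most 0.05 m and 0.15 rad, less where a joint would pass 70% of its speed; a pose out of reach is approached as far as the arm can. OPENING is the finger opening in m, set as the command begins (- or left out keeps the last). The fingers move at their own pace and stop on an object; FORCE is the grip in N (left out, the last holds). Time passes only in rows, so rows that do not move let the fingers close. It prints the time, the measured TCP pose, the force, the opening and the grip force at its end. Input that does not fit is refused with a message, and nothing moves.
- ctrl.state(): the state, without advancing time (a new reading comes with each control period).
- optics.capture(name): name is "side" or "top" or "wrist"; returns a dict with "image" (480x640x3 uint8, red, green, blue), "range_z" (480x640 float32, m along the optical axis (not along the pixel's ray), 0 where there is no reading), "mtx" (3x3 intrinsics, pixels), "extrinsics" (4x4, takes a point from world to camera coordinates). Camera axes: x right, y down, z forward; pixel columns grow to the right and rows downward; lengths in m; the calibration is good to about 2 mm. A picture is of the moment at which its call begins.
- ctrl.job_done(): hands the job in; it is judged then, once.
The state is a dict: "time": time; "q": joint angles; "joint_vel": joint speeds; "joint_efforts": joint torques, N m; "tool_pos": TCP position; "ee_rot": TCP orientation; "contact_force": force on the tool from outside, world axes, zero at the start; "torque": the same for the moment, N m; "grip_width": finger opening in m; "gripper_force": force on a finger pad.
Only numpy, scipy, OpenCV 4.12 (cv2) and the standard library are available. Lean on these libraries where they do the work, as an engineer would, in place of code of your own. Each camera call takes 0.05 s, during which the arm holds its last target. There are 200 camera calls.

## Working session

There is one attempt and no reset: what is moved stays moved. The work goes in short steps, Python scripts to look and compute and a shell command to move; the robot and the scene stay as the last step left them, time stands still between calls to the robot, and variables do not carry over. Pictures are saved under pics/ and viewed, at most 14 in all, crops included, and the job is handed in when it is done.

```bash
ls; mkdir -p pics
python3 - <<'E'
from rig import ctrl, optics
import cv2,numpy as np
for n in("top","side"):
    c=optics.capture(n); cv2.imwrite(f"pics/{n}0.png",c["image"][:,:,::-1])
    np.savez(f"{n}0.npz",**c)
    print(n,c["mtx"].tolist(),np.round(np.linalg.inv(c["extrinsics"]),3).tolist())
print(ctrl.state())
E
```

```text
drive.py
pics
rig.py
top [[553.5704873445304, 0.0, 323.7646044507008], [0.0, 553.5704873445304, 224.70705541811162], [0.0, 0.0, 1.0]] [[-0.021, -0.992, 0.127, 0.445], [-1.0, 0.021, 0.003, -0.072], [-0.006, -0.127, -0.992, 1.02], [0.0, 0.0, 0.0, 1.0]]
side [[608.863175847462, 0.0, 311.88914246693867], [0.0, 608.863175847462, 248.98234828783617], [0.0, 0.0, 1.0]] [[0.981, -0.107, 0.16, 0.38], [-0.192, -0.619, 0.761, -0.956], [0.017, -0.778, -0.628, 0.798], [0.0, 0.0, 0.0, 1.0]]
{'time': 0.1, 'q': array([ 1.14691370e+00,  2.21100247e-01,  1.52752176e+00, -7.45469693e-07,
        1.39470767e+00, -1.26107830e-01]), 'joint_vel': array([ 0.00068201, -0.00234409, -0.00275101, -0.00049383, -0.0005639 ,
        0.00060859]), 'joint_efforts': array([ 1.46149941e-03, -4.98247361e+01, -3.90547013e+01, -1.92745301e-04,
        5.66865885e-03,  2.48912664e-05]), 'tool_pos': array([0.18316196, 0.59700989, 0.24732448]), 'ee_rot': array([-4.65947130e-01, -3.10636955e+00,  2.62591289e-03]), 'contact_force': array([-0.58185915, -0.19872022,  0.67986295]), 'torque': array([ 0.02313446, -0.0499859 ,  0.04608304]), 'gripper_force': 0.0, 'grip_width': 0.08529628203737565}
```

View pics/top0.png

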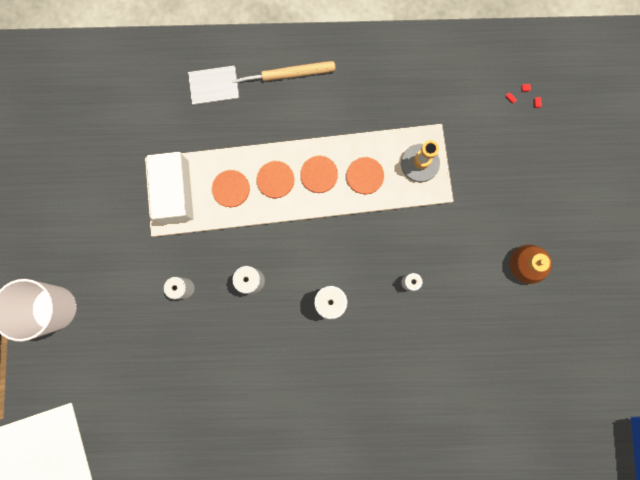

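View pics/side0.png

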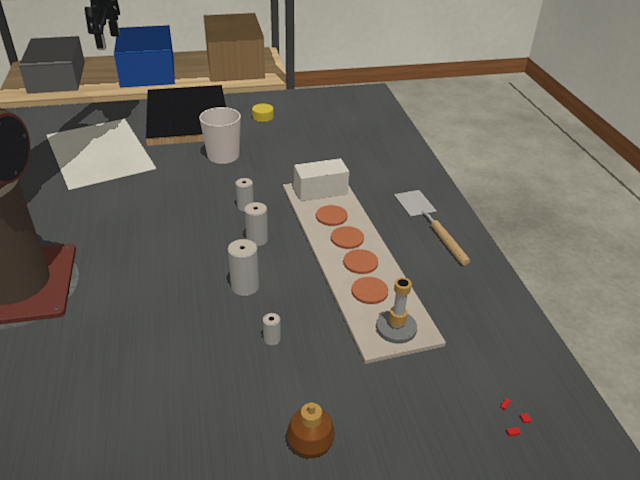

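The top view shows the flask tops at (175,288), (246,280), (331,302) and (412,282). The tiles run from (231,188) to (365,176), with the burner at (420,163) on the -y end and the lamp at (530,264). The side view shows the same layout. Next I'll triangulate the holes and tiles.

```bash
cat > m.py <<'E'
import cv2,numpy as np
def P(c): return c["mtx"]@c["extrinsics"][:3]
def tri(a,b,pa,pb):
    X=cv2.triangulatePoints(P(a),P(b),np.float64(pa).reshape(2,1),np.float64(pb).reshape(2,1))[:,0]; X=X[:3]/X[3]
    e=[np.linalg.norm(cv2.convertPointsFromHomogeneous((P(c)@np.r_[X,1])[None])[0,0]-p) for c,p in((a,pa),(b,pb))]
    return X,max(e)
def ray(c,p,z):
    M=np.linalg.inv(c["extrinsics"]);d=M[:3,:3]@np.linalg.inv(c["mtx"])@[p[0],p[1],1]
    return M[:3,3]+d*(z-M[2,3])/d[2]
def tiles(c):
    h=cv2.cvtColor(c["image"],cv2.COLOR_RGB2HSV)
    m=cv2.inRange(h,(3,140,130),(14,255,255))
    cs=[k for k in cv2.findContours(m,cv2.RETR_EXTERNAL,cv2.CHAIN_APPROX_NONE)[0] if cv2.contourArea(k)>250]
    return [cv2.fitEllipse(k) for k in cs]
def hole(c,p,r=7):
    g=cv2.cvtColor(c["image"],cv2.COLOR_RGB2GRAY).astype(float); x,y=p
    w=g[y-r:y+r+1,x-r:x+r+1]; yy,xx=np.mgrid[y-r:y+r+1,x-r:x+r+1]
    v=np.clip(150-w,0,None)*(np.hypot(xx-x,yy-y)<r*.72); return np.array([(v*xx).sum(),(v*yy).sum()])/v.sum()
E
python3 - <<'E'
from m import *
a,b=[dict(np.load(f"{n}0.npz")) for n in("top","side")]
np.set_printoptions(precision=4,suppress=True)
for pa,pb in(((175,288),(244,181)),((246,280),(256,207)),((331,302),(242,246)),((412,282),(272,317))):
    ha,hb=hole(a,pa,5),hole(b,pb,5); X,e=tri(a,b,ha,hb); print("flask",ha,hb,X,round(e,2))
    g=a["image"].min(2); m=cv2.floodFill(g.copy(),None,(pa[0]+6,pa[1]),255,25,25)
    print("  ray at X.z",ray(a,ha,X[2])[:2], "px/m*diam?", m[0])
ta=sorted(tiles(a));tb=sorted(tiles(b))
print(len(ta),len(tb))
for p,q in zip(ta,tb):
    X,e=tri(a,b,p[0],q[0]); print("tile",p[0],p[1],q[0],X,round(e,2), "ray.02",ray(a,p[0],.02)[:2],ray(b,q[0],.02)[:2])
for p in((420,163),(430,148)): print(ray(a,p,.016),ray(a,p,.12))
print("lamp",ray(a,(540,263),.087))
E
```

```text
flask [174.1512 287.4131] [243.6854 181.6525] [0.4633 0.19   0.0654] 0.29
  ray at X.z [0.4638 0.19  ] px/m*diam? 303408
flask [245.5456 279.0722] [255.1601 207.6955] [0.4744 0.0653 0.0802] 0.37
  ray at X.z [0.475  0.0652] px/m*diam? 303408
flask [330.3612 301.9541] [241.8595 247.1383] [ 0.4333 -0.0771  0.0953] 0.41
  ray at X.z [ 0.4339 -0.0772] px/m*diam? 781
flask [413.3913 281.439 ] [271.1478 318.0791] [ 0.4655 -0.2227  0.0504] 0.18
  ray at X.z [ 0.4658 -0.2227] px/m*diam? 181
5 4
tile (230.3724365234375, 188.42474365234375) (34.966583251953125, 35.40374755859375) (331.3807373046875, 214.43348693847656) [0.6439 0.1021 0.0168] 0.05 ray.02 [0.6434 0.1015] [0.6428 0.0977]
tile (275.03070068359375, 179.3904571533203) (34.77753829956055, 35.14401626586914) (347.09063720703125, 236.5443878173828) [0.6594 0.0196 0.0162] 0.03 ray.02 [0.6585 0.0192] [0.6581 0.0149]
tile (318.68890380859375, 174.16249084472656) (34.750545501708984, 35.25127029418945) (360.571044921875, 260.5768737792969) [ 0.6675 -0.0613  0.0161] 0.05 ray.02 [ 0.6666 -0.0613] [ 0.6661 -0.0658]
tile (364.6965637207031, 175.4866943359375) (34.7213020324707, 35.263038635253906) (369.5127258300781, 289.3065490722656) [ 0.663  -0.1462  0.016 ] 0.04 ray.02 [ 0.6622 -0.1459] [ 0.6615 -0.1503]
[ 0.6844 -0.2493  0.016 ] [ 0.6596 -0.2309  0.12  ]
[ 0.7125 -0.269   0.016 ] [ 0.6847 -0.2486  0.12  ]
lamp [ 0.4914 -0.4307  0.087 ]
```

The heights agree with the text (65, 80, 95 and 50 mm). The tiles come out about 82 mm apart, and the burner is 105 mm from the end tile. I'll start with flask_2, which is nearest, closing the jaws along world x.

```bash
cat > to.py <<'E'
import sys,numpy as np
from scipy.spatial.transform import Rotation as R
from rig import ctrl, optics
s=ctrl.state(); Rt=R.from_rotvec(s["ee_rot"]); g=R.from_matrix([[0,1,0],[1,0,0],[0,0,-1]])
d=Rt.inv().apply(np.array(sys.argv[1:4],float)-s["tool_pos"])
print("t",round(s["time"],2),"pos",s["tool_pos"].round(4),"delta",d.round(4),"turn",(Rt.inv()*g).as_rotvec().round(3),"w",round(s["grip_width"],4),"F",s["contact_force"].round(1))
E
python3 drive.py '[[[-0.04,-0.03,0],[0,0,0.12]],[[-0.08,-0.06,0],[0,0,0.26]],[[-0.12,-0.09,0],[0,0,0.40]],[[-0.16,-0.12,0],[0,0,0.54]],[[-0.2,-0.15,0],[0,0,0.66]]]' 0.085 60; python3 to.py 0.4635 0.190 0.15
```

```text
time: 0.6
tool_pos: [0.3311, 0.3936, 0.2479]
ee_rot: [-1.455, -2.784, 0.001]
contact_force: [0.6, 0.6, 1.1]
grip_width: 0.0847
gripper_force: 0.0
t 0.6 pos [0.3311 0.3936 0.2479] delta [-0.2427 -0.0075  0.0979] turn [-0.     0.     0.608] w 0.0847 F [0.6 0.6 1.1]
```

```bash
python3 drive.py '[[[-0.045,0,0.01],[0,0,0.12]],[[-0.095,-0.002,0.03],[0,0,0.25]],[[-0.145,-0.004,0.05],[0,0,0.38]],[[-0.195,-0.006,0.07],[0,0,0.5]],[[-0.2427,-0.0075,0.085],[0,0,0.608]]]'; python3 drive.py '[[[0,0,0],[0,0,0]],[[0,0,0],[0,0,0]]]'; python3 to.py 0.4635 0.190 0.04
python3 - <<'E'
from m import *
from rig import ctrl, optics
c=optics.capture("wrist");cv2.imwrite("pics/w1.png",c["image"][:,:,::-1])
E
```

```text
time: 1.1
tool_pos: [0.4581, 0.2, 0.1658]
ee_rot: [-2.221, -2.222, 0.001]
contact_force: [1.1, 0.5, -0.1]
grip_width: 0.0852
gripper_force: 0.0
time: 1.3
tool_pos: [0.4578, 0.2008, 0.1662]
ee_rot: [-2.217, -2.224, 0.002]
contact_force: [0.2, 0.8, -0.2]
grip_width: 0.085
gripper_force: 0.0
t 1.3 pos [0.4578 0.2008 0.1662] delta [-0.0108  0.0059  0.1262] turn [-0.002  0.     0.003] w 0.085 F [ 0.2  0.8 -0.2]
```

View pics/w1.png

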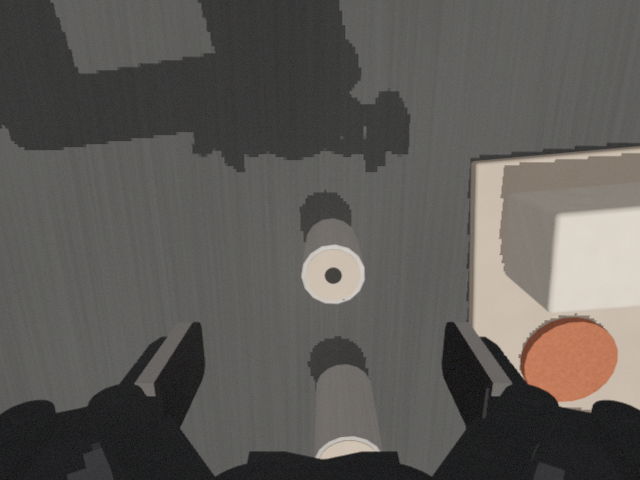

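The wrist view shows flask_2's hole at (333,276), between the jaws. flask_3 is below it, and the nearest tile and the brick are on the right. Descending now, with a ray cast through the hole as a check.

```bash
python3 drive.py '[[[-0.0108,0.0059,0.03],[0,0,0]],[[-0.0108,0.0059,0.06],[0,0,0]],[[-0.0108,0.0059,0.06],[0,0,0]]]'; python3 to.py 0.4635 0.190 0.04
python3 - <<'E'
from m import *
from rig import ctrl, optics
c=optics.capture("wrist");cv2.imwrite("pics/w2.png",c["image"][:,:,::-1])
g=c["image"].min(2); n,l,s,k=cv2.connectedComponentsWithStats((g>150).astype('u1'))
for i in range(1,n):
    if s[i][4]>500: print(s[i],k[i],ray(c,k[i],.065).round(4))
E
```

```text
time: 1.65
tool_pos: [0.4604, 0.1917, 0.1037]
ee_rot: [-2.21, -2.227, 0.009]
contact_force: [-0.6, -0.4, -0.3]
grip_width: 0.0853
gripper_force: 0.0
t 1.65 pos [0.4604 0.1917 0.1037] delta [-0.0017  0.0036  0.0636] turn [-0.007  0.001  0.008] w 0.0853 F [-0.6 -0.4 -0.3]
[  508   150   132   257 11570] [543.22662057 290.52048401] [0.5534 0.199  0.065 ]
[ 622  245   18  117 1114] [633.37073609 320.95332136] [0.5951 0.185  0.065 ]
[ 288  270   86   75 4448] [331.56070144 308.22639388] [0.4632 0.1896 0.065 ]
```

The wrist ray gives (0.463, 0.190), which agrees. Descend and grip.

```bash
python3 drive.py '[[[-0.0015,0.003,0.02],[0,0,0.004]],[[-0.0015,0.003,0.04],[0,0,0.008]],[[-0.0015,0.003,0.055],[0,0,0.008]],[[-0.0015,0.003,0.063],[0,0,0.008]],[[-0.0015,0.003,0.063],[0,0,0.008]]]' >/dev/null; python3 to.py 0.4635 0.190 0.04;  python3 drive.py '[[[0,0,0],[0,0,0]],[[0,0,0],[0,0,0]],[[0,0,0],[0,0,0]],[[0,0,0],[0,0,0]],[[0,0,0],[0,0,0]]]' 0.02 70; python3 to.py 0.6585 0.019 0.15
```

```text
t 2.2 pos [0.4669 0.1904 0.0445] delta [-0.0004 -0.0034  0.0045] turn [ 0.    -0.    -0.001] w 0.0849 F [-0.7  1.1  0.7]
time: 2.7
tool_pos: [0.4678, 0.1898, 0.0451]
ee_rot: [2.224, 2.217, 0.002]
contact_force: [-1.2, 0.3, 6.1]
grip_width: 0.0366
gripper_force: 69.9
t 2.7 pos [0.4678 0.1898 0.0451] delta [-0.1702  0.1914 -0.1047] turn [ 0.002 -0.001 -0.003] w 0.0366 F [-1.2  0.3  6.1]
```

```bash
python3 drive.py '[[[0,0,-0.02],[0,0,0]],[[0,0,-0.05],[0,0,0]],[[-0.02,0.02,-0.08],[0,0,0]],[[-0.05,0.055,-0.085],[0,0,0]],[[-0.085,0.095,-0.085],[0,0,0]]]'; python3 drive.py '[[[-0.035,0.035,0],[0,0,0]],[[-0.06,0.065,0],[0,0,0]],[[-0.08,0.09,0],[0,0,0]],[[-0.0852,0.0964,0],[0,0,0]],[[-0.0852,0.0964,0],[0,0,0]]]' >/dev/null;  python3 drive.py '[[[0,0,0],[0,0,0]]]' >/dev/null; python3 to.py 0.6585 0.019 0.067
```

```text
time: 3.2
tool_pos: [0.5611, 0.1062, 0.1312]
ee_rot: [2.221, 2.219, 0.005]
contact_force: [0.6, 0.2, -1.3]
grip_width: 0.0363
gripper_force: 70.3
t 3.8 pos [0.6543 0.0216 0.1282] delta [-0.0027  0.0043  0.0612] turn [-0.002 -0.001 -0.003] w 0.0367 F [ 0.8  0.3 -1.1]
```

Run:
```python
from m import *
from rig import ctrl, optics
c=optics.capture("side");np.savez("s1.npz",**c)
w=optics.capture("wrist")["image"]
cv2.imwrite("pics/p2.png",np.hstack([c["image"][100:400,200:500],w[100:400:,150:490]])[:,:,::-1])
```

```text
(no output)
```

View pics/p2.png

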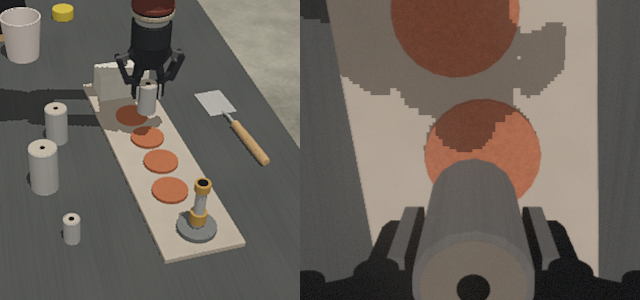

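flask_2 is held upright over the second tile; its hole is at about (323,388) in the wrist image. I'll compute its real centre from the hole and then lower it.

```bash
cat > held.py <<'E'
import sys
from m import *
from rig import ctrl, optics
h,off=map(float,sys.argv[1:3]); u,v=map(int,sys.argv[3:5])
c=optics.capture("wrist");s=ctrl.state();p=hole(c,(u,v),22);z=s["tool_pos"][2]-off+h
X=ray(c,p,z);print("hole",p.round(1),"flask at",X.round(4),"tcp",s["tool_pos"].round(4),"diff",(X-s["tool_pos"])[:2].round(4),"t",s["time"])
E
python3 held.py 0.065 0.045 323 388
python3 drive.py '[[[-0.0027,0.0043,0.02],[0,0,0]],[[-0.0027,0.0043,0.035],[0,0,0]],[[-0.0027,0.0043,0.045],[0,0,0]],[[-0.0027,0.0043,0.045],[0,0,0]],[[-0.0027,0.0043,0.045],[0,0,0]]]'; python3 held.py 0.065 0.045 323 388; python3 to.py 0.6585 0.019 0.067
```

```text
hole [323.1 388.4] flask at [0.6536 0.0222 0.1488] tcp [0.6545 0.0221 0.1288] diff [-0.0008  0.0001] t 3.95
time: 4.45
tool_pos: [0.6594, 0.0185, 0.0838]
ee_rot: [-2.224, -2.218, 0.001]
contact_force: [0.5, -0.7, -0.5]
grip_width: 0.0369
gripper_force: 70.5
hole [323.1 388.4] flask at [0.6588 0.0189 0.1044] tcp [0.66   0.0184 0.0844] diff [-0.0012  0.0005] t 4.5
t 4.5 pos [0.66   0.0184 0.0844] delta [ 0.0006 -0.0015  0.0174] turn [ 0.     0.    -0.003] w 0.0365 F [ 0.1 -0.3 -1.4]
```

```bash
python3 drive.py '[[[0,0,0.006],[0,0,0]],[[0,0,0.011],[0,0,0]],[[0,0,0.014],[0,0,0]],[[0,0,0.016],[0,0,0]],[[0,0,0.016],[0,0,0]]]'; python3 drive.py '[[[0,0,0.001],[0,0,0]],[[0,0,0.002],[0,0,0]],[[0,0,0.002],[0,0,0]]]'
```

```text
time: 5.0
tool_pos: [0.6594, 0.0182, 0.0674]
ee_rot: [-2.224, -2.218, 0.001]
contact_force: [-0.2, -1.4, -1.9]
grip_width: 0.0366
gripper_force: 70.5
time: 5.3
tool_pos: [0.6597, 0.0182, 0.0659]
ee_rot: [-2.225, -2.218, 0.0]
contact_force: [-0.7, -0.4, -1.6]
grip_width: 0.0371
gripper_force: 70.5
```

```bash
python3 drive.py '[[[0,0,0.001],[0,0,0]],[[0,0,0.001],[0,0,0]]]'|sed -n '2p;4p';  python3 drive.py '[[[0,0,0.001],[0,0,0]],[[0,0,0.001],[0,0,0]]]'|sed -n '2p;4p'
```

```text
tool_pos: [0.66, 0.0182, 0.0651]
contact_force: [0.7, 0.7, -1.4]
tool_pos: [0.66, 0.0182, 0.0651]
contact_force: [-3.3, -0.6, 6.0]
```

The force has gone to +6 N, so it has touched down. Release and retreat.

```bash
python3 drive.py '[[[0,0,0],[0,0,0]],[[0,0,0],[0,0,0]],[[0,0,0],[0,0,0]],[[0,0,0],[0,0,0]],[[0,0,0],[0,0,0]]]' 0.085|tail -2; python3 drive.py '[[[0,0,-0.02],[0,0,0]],[[0,0,-0.05],[0,0,0]],[[0,0,-0.09],[0,0,0]],[[0,0,-0.11],[0,0,0]],[[0,0,-0.11],[0,0,0]]]'|sed -n '2p;4p'; python3 to.py 0.4744 0.0653 0.15
```

```text
grip_width: 0.0847
gripper_force: 0.0
tool_pos: [0.6625, 0.018, 0.1789]
contact_force: [0.1, 0.0, 0.1]
t 6.7 pos [0.6625 0.018  0.1789] delta [ 0.0468 -0.1884  0.0274] turn [ 0.008  0.001 -0.003] w 0.0848 F [0.1 0.  0.1]
```

Next is flask_3, aiming for TCP z = 0.05.

```bash
python3 drive.py '[[[0.01,-0.045,0],[0,0,0]],[[0.022,-0.09,0],[0,0,0]],[[0.034,-0.135,0.005],[0,0,0]],[[0.042,-0.17,0.015],[0,0,0]],[[0.0468,-0.1884,0.027],[0,0,0]]]'>/dev/null; python3 drive.py '[[[0,0,0],[0,0,0]],[[0,0,0],[0,0,0]]]'>/dev/null; python3 to.py 0.4744 0.0653 0.05
python3 - <<'E'
from m import *
from rig import ctrl, optics
c=optics.capture("top"); np.savez("top1.npz",**c); cv2.imwrite("pics/t1.png",c["image"][100:340,140:460][:,:,::-1])
E
```

```text
t 7.4 pos [0.4715 0.0655 0.1465] delta [-0.0002  0.003   0.0965] turn [-0.     0.    -0.003] w 0.0854 F [ 0.2 -1.4 -0.6]
```

View pics/t1.png

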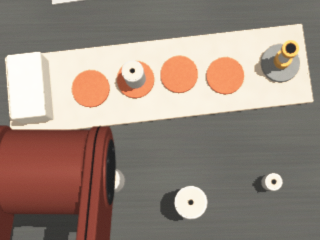

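flask_2 stands on its tile with its hole at about (272,171) in the full image; the arm is over flask_3. I'll check the placing and carry on.

```bash
python3 -c "
from m import *
c=dict(np.load('top1.npz'));p=hole(c,(272,171),5);print(p,ray(c,p,.085))"
python3 drive.py '[[[0,0.0015,0.03],[0,0,0]],[[0,0.0015,0.06],[0,0,0]],[[0,0.0015,0.08],[0,0,0]],[[0,0.0015,0.094],[0,0,0]],[[0,0.0015,0.096],[0,0,0]]]' >/dev/null;  python3 drive.py '[[[0,0,0],[0,0,0]]]' >/dev/null; python3 to.py 0.4744 0.0653 0.05
```

```text
[271.96327096 170.33471933] [0.66063646 0.01844592 0.085     ]
t 8.05 pos [0.4739 0.0652 0.051 ] delta [0.0001 0.0005 0.001 ] turn [-0.     0.    -0.003] w 0.0852 F [ 0.9 -0.2 -0.1]
```

```bash
python3 drive.py '[[[0,0,0],[0,0,0]],[[0,0,0],[0,0,0]],[[0,0,0],[0,0,0]],[[0,0,0],[0,0,0]],[[0,0,0],[0,0,0]]]' 0.03 70; python3 to.py 0.667 -0.0613 0.15
```

```text
time: 8.55
tool_pos: [0.474, 0.0655, 0.0522]
ee_rot: [2.224, 2.217, 0.002]
contact_force: [-0.3, -0.2, 6.0]
grip_width: 0.0448
gripper_force: 71.0
t 8.55 pos [0.474  0.0655 0.0522] delta [-0.1263  0.1935 -0.0974] turn [ 0.002  0.    -0.003] w 0.0448 F [-0.3 -0.2  6. ]
```

```bash
python3 drive.py '[[[0,0,-0.02],[0,0,0]],[[0,0,-0.05],[0,0,0]],[[-0.02,0.02,-0.08],[0,0,0]],[[-0.05,0.055,-0.09],[0,0,0]],[[-0.085,0.095,-0.09],[0,0,0]]]' >/dev/null; python3 drive.py '[[[-0.02,0.04,0],[0,0,0]],[[-0.035,0.075,0],[0,0,0]],[[-0.041,0.095,0],[0,0,0]],[[-0.0413,0.0985,0],[0,0,0]],[[-0.0413,0.0985,0],[0,0,0]]]' >/dev/null;  python3 drive.py '[[[0,0,0],[0,0,0]]]' >/dev/null; python3 to.py 0.667 -0.0613 0.0715; python3 held.py 0.08 0.0515 323 390
```

```text
t 9.65 pos [ 0.6624 -0.0585  0.1401] delta [-0.0028  0.0048  0.0686] turn [-0.002 -0.001 -0.002] w 0.0447 F [-0.6 -0.3 -3.8]
hole [323.  393.3] flask at [ 0.6617 -0.0538  0.1689] tcp [ 0.6625 -0.0585  0.1404] diff [-0.0007  0.0048] t 9.7
```

```bash
python3 held.py 0.08 0.0515 323 398
python3 - <<'E'
from rig import ctrl, optics
import cv2
cv2.imwrite("pics/w3.png",optics.capture("wrist")["image"][240:480,160:480,::-1])
E
```

```text
hole [323.  400.7] flask at [ 0.6618 -0.0561  0.1692] tcp [ 0.6627 -0.0586  0.1407] diff [-0.0009  0.0025] t 9.75
```

View pics/w3.png

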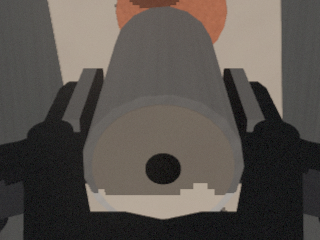

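The hole is really at (323,409), so my search window had cut it off, and the flask is centred in the jaws. Lowering.

```bash
python3 drive.py '[[[-0.0028,0.0045,0.02],[0,0,0]],[[-0.0028,0.0045,0.04],[0,0,0]],[[-0.0028,0.0045,0.055],[0,0,0]],[[-0.0028,0.0045,0.062],[0,0,0]],[[-0.0028,0.0045,0.064],[0,0,0]]]'>/dev/null; python3 drive.py '[[[0,0,0],[0,0,0]],[[0,0,0],[0,0,0]]]' >/dev/null; python3 to.py 0.667 -0.0613 0.0715
```

```text
t 10.5 pos [ 0.6691 -0.0622  0.0782] delta [ 0.0009 -0.0021  0.0067] turn [ 0.002  0.    -0.003] w 0.0448 F [ 0.4  0.8 -3.5]
```

```bash
python3 drive.py '[[[0,-0.001,0.002],[0,0,0]],[[0,-0.001,0.004],[0,0,0]],[[0,-0.001,0.005],[0,0,0]],[[0,-0.001,0.005],[0,0,0]]]'|sed -n '2p;4p';python3 drive.py '[[[0,0,0.001],[0,0,0]],[[0,0,0.001],[0,0,0]]]'|sed -n '2p;4p';  python3 drive.py '[[[0,0,0.001],[0,0,0]],[[0,0,0.001],[0,0,0]]]'|sed -n '2p;4p'
```

```text
tool_pos: [0.6673, -0.0621, 0.0723]
contact_force: [-0.9, -0.4, -0.5]
tool_pos: [0.6674, -0.0621, 0.0722]
contact_force: [-3.8, 0.1, 4.3]
tool_pos: [0.6675, -0.0621, 0.0722]
contact_force: [-5.2, 1.8, 10.5]
```

Touched down. Release, then move to flask_4 at TCP z = 0.06.

```bash
python3 drive.py '[[[0,0,0],[0,0,0]],[[0,0,0],[0,0,0]],[[0,0,0],[0,0,0]],[[0,0,0],[0,0,0]],[[0,0,0],[0,0,0]]]' 0.085|tail -2; python3 drive.py '[[[0,0,-0.02],[0,0,0]],[[0,0,-0.05],[0,0,0]],[[0,0,-0.09],[0,0,0]],[[0,0,-0.12],[0,0,0]],[[0,0,-0.12],[0,0,0]]]'>/dev/null; python3 drive.py '[[[0,-0.045,0],[0,0,0]],[[-0.004,-0.09,0],[0,0,0]],[[-0.008,-0.135,0],[0,0,0]],[[-0.012,-0.18,0],[0,0,0]],[[-0.015,-0.22,0],[0,0,0]]]'>/dev/null; python3 drive.py '[[[0,-0.01,0],[0,0,0]],[[0,-0.01,0],[0,0,0]]]'>/dev/null; python3 to.py 0.4333 -0.0771 0.15
```

```text
grip_width: 0.0848
gripper_force: 0.0
t 13.0 pos [ 0.4363 -0.0763  0.1897] delta [-0.0008 -0.003   0.0397] turn [ 0.     0.    -0.004] w 0.085 F [ 0.1  0.5 -0.3]
```

```bash
python3 drive.py '[[[-0.0008,-0.003,0.03],[0,0,0]],[[-0.0008,-0.003,0.05],[0,0,0]],[[-0.0008,-0.003,0.05],[0,0,0]]]'>/dev/null; python3 to.py 0.4333 -0.0771 0.06
python3 - <<'E'
from m import *
from rig import ctrl, optics
c=optics.capture("top");np.savez("top2.npz",**c)
p=hole(c,(318,160),8);print(p,ray(c,p,.1))
w=optics.capture("wrist");cv2.imwrite("pics/w4.png",np.hstack([c["image"][100:340,140:460],w["image"][240:480,160:480]])[:,:,::-1])
E
```

```text
t 13.3 pos [ 0.4334 -0.0765  0.1373] delta [-0.0008  0.0002  0.0773] turn [-0.004 -0.002 -0.003] w 0.0853 F [-0.7 -0.5 -0.3]
[318.70055325 162.84439834] [ 0.66841636 -0.06255141  0.1       ]
```

View pics/w4.png

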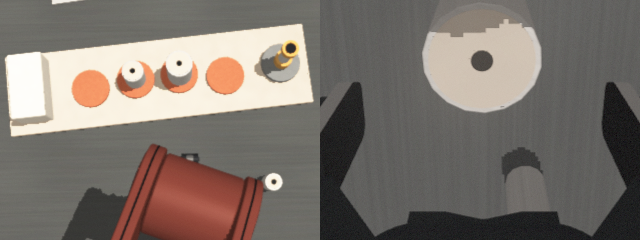

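flask_3 stands at (0.668,-0.063), within 2 mm of its tile. flask_4's hole is at wrist (322,300), centred between the jaws.

```bash
python3 drive.py '[[[-0.0006,0,0.025],[0,0,0]],[[-0.0006,0,0.05],[0,0,0]],[[-0.0006,0,0.068],[0,0,0]],[[-0.0006,0,0.075],[0,0,0]],[[-0.0006,0,0.075],[0,0,0]]]' >/dev/null; python3 drive.py '[[[0,0,0],[0,0,0]],[[0,0,0],[0,0,0]]]'>/dev/null; python3 to.py 0.4333 -0.0771 0.06; python3 drive.py '[[[0,0,0],[0,0,0]],[[0,0,0],[0,0,0]],[[0,0,0],[0,0,0]],[[0,0,0],[0,0,0]],[[0,0,0],[0,0,0]]]' 0.03 80;python3 to.py 0.6624 -0.146 0.18
```

```text
t 14.1 pos [ 0.4355 -0.0782  0.0664] delta [ 0.0011 -0.0022  0.0064] turn [ 0.002  0.001 -0.003] w 0.0849 F [-0.5  0.1 -0.1]
time: 14.6
tool_pos: [0.4345, -0.0779, 0.0658]
ee_rot: [2.224, 2.218, 0.0]
contact_force: [-2.2, 0.6, 6.2]
grip_width: 0.0525
gripper_force: 82.7
t 14.6 pos [ 0.4345 -0.0779  0.0658] delta [-0.0674  0.2282 -0.1141] turn [ 0.     0.    -0.003] w 0.0525 F [-2.2  0.6  6.2]
```

```bash
python3 drive.py '[[[0,0,-0.02],[0,0,0]],[[0,0,-0.05],[0,0,0]],[[-0.02,0.02,-0.08],[0,0,0]],[[-0.045,0.055,-0.1],[0,0,0]],[[-0.065,0.1,-0.1],[0,0,0]]]' >/dev/null; python3 drive.py '[[[-0.002,0.04,0],[0,0,0]],[[-0.002,0.08,0],[0,0,0]],[[-0.002,0.11,0],[0,0,0]],[[-0.002,0.125,0],[0,0,0]],[[-0.002,0.128,0],[0,0,0]]]' >/dev/null;  python3 drive.py '[[[0,0,0],[0,0,0]],[[0,0,0],[0,0,0]]]' >/dev/null; python3 to.py 0.6624 -0.146 0.0855;  python3 - <<'E'
from rig import ctrl, optics
import cv2,numpy as np
cv2.imwrite("pics/w5.png",np.hstack([optics.capture("wrist")["image"][240:480,160:480],optics.capture("side")["image"][180:420,230:550]])[:,:,::-1])
E
```

```text
t 15.8 pos [ 0.6607 -0.1452  0.164 ] delta [-0.0008  0.0019  0.0785] turn [-0.002 -0.001 -0.003] w 0.0527 F [ 0.5  0.3 -5.4]
```

View pics/w5.png

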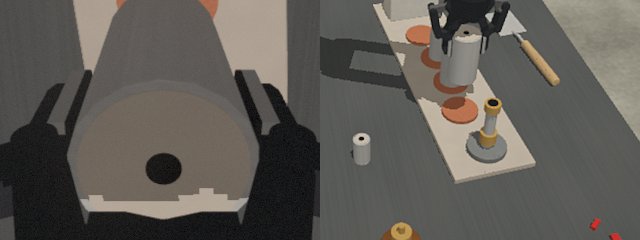

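flask_4 is held upright over the last tile, its hole at wrist (323,408) and centred. Lowering.

```bash
python3 drive.py '[[[-0.0008,0.001,0.02],[0,0,0]],[[-0.0008,0.001,0.04],[0,0,0]],[[-0.0008,0.001,0.058],[0,0,0]],[[-0.0008,0.001,0.068],[0,0,0]],[[-0.0008,0.001,0.072],[0,0,0]]]'>/dev/null; python3 drive.py '[[[0,0,0],[0,0,0]],[[0,0,0],[0,0,0]]]' >/dev/null; python3 to.py 0.6624 -0.146 0.0855
```

```text
t 16.6 pos [ 0.6637 -0.1465  0.094 ] delta [ 0.0005 -0.0013  0.0085] turn [ 0.002  0.001 -0.003] w 0.0526 F [-0.2  0.9 -4.3]
```

```bash
python3 drive.py '[[[0,-0.0005,0.002],[0,0,0]],[[0,-0.0005,0.004],[0,0,0]],[[0,-0.0005,0.006],[0,0,0]],[[0,-0.0005,0.0065],[0,0,0]],[[0,-0.0005,0.0065],[0,0,0]]]'|sed -n '2p;4p';python3 drive.py '[[[0,0,0.001],[0,0,0]],[[0,0,0.001],[0,0,0]]]'|sed -n '2p;4p';  python3 drive.py '[[[0,0,0.001],[0,0,0]],[[0,0,0.001],[0,0,0]]]'|sed -n '2p;4p'
```

```text
tool_pos: [0.6624, -0.1462, 0.0863]
contact_force: [-0.1, 0.6, -4.6]
tool_pos: [0.6627, -0.1463, 0.0859]
contact_force: [-0.8, -0.2, -2.0]
tool_pos: [0.6627, -0.1464, 0.0859]
contact_force: [-5.6, 1.6, 4.3]
```

Touched down. Release and go to flask_1.

```bash
python3 drive.py '[[[0,0,0],[0,0,0]],[[0,0,0],[0,0,0]],[[0,0,0],[0,0,0]],[[0,0,0],[0,0,0]],[[0,0,0],[0,0,0]]]' 0.085|tail -2; python3 drive.py '[[[0,0,-0.02],[0,0,0]],[[0,0,-0.05],[0,0,0]],[[0,0,-0.09],[0,0,0]],[[0,0,-0.11],[0,0,0]],[[0,0,-0.11],[0,0,0]]]'>/dev/null; python3 drive.py '[[[-0.016,-0.04,0],[0,0,0]],[[-0.032,-0.08,0.01],[0,0,0]],[[-0.048,-0.12,0.02],[0,0,0]],[[-0.064,-0.16,0.03],[0,0,0]],[[-0.077,-0.195,0.04],[0,0,0]]]'>/dev/null; python3 drive.py '[[[0,-0.002,0.04],[0,0,0]],[[0,-0.002,0.05],[0,0,0]],[[0,-0.002,0.05],[0,0,0]]]'>/dev/null; python3 to.py 0.4655 -0.2227 0.026;  python3 - <<'E'
from m import *
from rig import ctrl, optics
w=optics.capture("wrist");cv2.imwrite("pics/w6.png",np.hstack([optics.capture("top")["image"][100:340,140:460],w["image"][180:420,160:480]])[:,:,::-1])
E
```

```text
grip_width: 0.0851
gripper_force: 0.0
t 19.3 pos [ 0.4635 -0.2213  0.1019] delta [-0.0016  0.0023  0.0758] turn [-0.005 -0.003 -0.003] w 0.0846 F [-0.  -1.3  0.3]
```

View pics/w6.png

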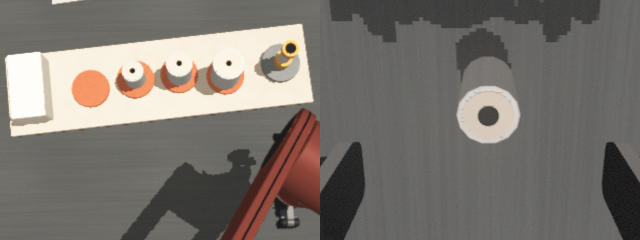

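Three flasks are placed. flask_1's hole is at wrist (328,296), 1-2 mm towards +x as expected. Descend and grip.

```bash
python3 drive.py '[[[-0.001,0.001,0.025],[0,0,0]],[[-0.001,0.001,0.045],[0,0,0]],[[-0.001,0.001,0.06],[0,0,0]],[[-0.001,0.001,0.066],[0,0,0]],[[-0.001,0.001,0.066],[0,0,0]]]' >/dev/null; python3 drive.py '[[[0,0,0],[0,0,0]],[[0,0,0],[0,0,0]]]'>/dev/null; python3 to.py 0.4655 -0.2227 0.028
```

```text
t 20.1 pos [ 0.4674 -0.2242  0.0398] delta [ 0.0015 -0.0019  0.0118] turn [ 0.002  0.001 -0.003] w 0.0849 F [ 0.1 -0.1  0.4]
```

```bash
python3 drive.py '[[[0.001,-0.002,0.005],[0,0,0]],[[0.001,-0.002,0.01],[0,0,0]],[[0.001,-0.002,0.01],[0,0,0]],[[0.001,-0.002,0.01],[0,0,0]]]' >/dev/null;  python3 drive.py '[[[0,0,0],[0,0,0]],[[0,0,0],[0,0,0]],[[0,0,0],[0,0,0]],[[0,0,0],[0,0,0]],[[0,0,0],[0,0,0]]]' 0.015 60;python3 to.py 0.6436 0.1017 0.165
```

```text
time: 21.0
tool_pos: [0.4646, -0.2229, 0.0288]
ee_rot: [2.224, 2.218, 0.0]
contact_force: [-0.5, -0.3, 2.2]
grip_width: 0.0287
gripper_force: 59.1
t 21.0 pos [ 0.4646 -0.2229  0.0288] delta [ 0.3251  0.1781 -0.1362] turn [ 0.001  0.    -0.003] w 0.0287 F [-0.5 -0.3  2.2]
```

```bash
python3 drive.py '[[[0,0,-0.02],[0,0,0]],[[0,0,-0.055],[0,0,0]],[[0.01,0,-0.095],[0,0,0]],[[0.04,0,-0.12],[0,0,0]],[[0.085,0,-0.12],[0,0,0]]]' >/dev/null; python3 drive.py '[[[0.04,0,0],[0,0,0]],[[0.08,0.02,0],[0,0,0]],[[0.12,0.045,0],[0,0,0]],[[0.16,0.07,0],[0,0,0]],[[0.2,0.1,0],[0,0,0]]]' >/dev/null; python3 drive.py '[[[0.02,0.035,0],[0,0,0]],[[0.035,0.065,0],[0,0,0]],[[0.04,0.076,0],[0,0,0]],[[0.04,0.078,0],[0,0,0]],[[0.04,0.078,0],[0,0,0]]]' >/dev/null; python3 drive.py '[[[0,0,0],[0,0,0]],[[0,0,0],[0,0,0]]]' >/dev/null; python3 to.py 0.6436 0.1017 0.0485;  python3 - <<'E'
from rig import ctrl, optics
import cv2,numpy as np
cv2.imwrite("pics/w7.png",np.hstack([optics.capture("wrist")["image"][240:480,160:480],optics.capture("side")["image"][100:340,200:520]])[:,:,::-1])
E
```

```text
t 22.7 pos [0.6425 0.1012 0.1484] delta [0.0005 0.0012 0.0999] turn [-0.001  0.    -0.004] w 0.0285 F [ 0.7 -0.4 -2.2]
```

View pics/w7.png

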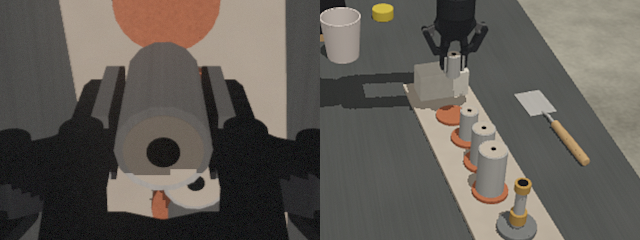

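flask_1 is held over the last free tile, with its hole at wrist (323,392). Lowering.

```bash
python3 drive.py '[[[0.0005,0,0.025],[0,0,0]],[[0.0005,0,0.05],[0,0,0]],[[0.0005,0,0.07],[0,0,0]],[[0.0005,0,0.085],[0,0,0]],[[0.0005,0,0.09],[0,0,0]]]'>/dev/null; python3 drive.py '[[[0,0,0],[0,0,0]],[[0,0,0],[0,0,0]]]' >/dev/null; python3 to.py 0.6436 0.1017 0.0485
```

```text
t 23.5 pos [0.6441 0.1023 0.0597] delta [-0.0006 -0.0005  0.0112] turn [ 0.002 -0.    -0.003] w 0.0288 F [-0.1 -0.1 -1.7]
```

```bash
python3 drive.py '[[[0,0,0.003],[0,0,0]],[[0,0,0.006],[0,0,0]],[[0,0,0.008],[0,0,0]],[[0,0,0.0095],[0,0,0]],[[0,0,0.0095],[0,0,0]]]'|sed -n '2p;4p';python3 drive.py '[[[0,0,0.001],[0,0,0]],[[0,0,0.001],[0,0,0]]]'|sed -n '2p;4p';  python3 drive.py '[[[0,0,0.001],[0,0,0]],[[0,0,0.001],[0,0,0]]]'|sed -n '2p;4p'
```

```text
tool_pos: [0.6433, 0.1023, 0.0489]
contact_force: [1.2, 0.1, -1.4]
tool_pos: [0.6434, 0.1023, 0.0488]
contact_force: [-2.9, -0.8, 4.3]
tool_pos: [0.6434, 0.1023, 0.0488]
contact_force: [-6.3, 0.0, 11.1]
```

```bash
python3 drive.py '[[[0,0,0],[0,0,0]],[[0,0,0],[0,0,0]],[[0,0,0],[0,0,0]],[[0,0,0],[0,0,0]],[[0,0,0],[0,0,0]]]' 0.085|tail -2; python3 drive.py '[[[0,0,-0.02],[0,0,0]],[[0,0,-0.05],[0,0,0]],[[0,0,-0.09],[0,0,0]],[[0,0,-0.13],[0,0,0]],[[0,0,-0.15],[0,0,0]]]'>/dev/null; python3 drive.py '[[[0,-0.04,0],[0,0,0]],[[0.02,-0.08,0],[0,0,0]],[[0.05,-0.11,0],[0,0,0]],[[0.09,-0.13,0],[0,0,0]],[[0.13,-0.15,0],[0,0,0]]]'>/dev/null;python3 drive.py '[[[0,0,0],[0,0,0]],[[0,0,0],[0,0,0]]]' >/dev/null
python3 - <<'E'
from rig import ctrl, optics
from m import *
a,b=optics.capture("top"),optics.capture("side"); np.savez("topF.npz",**a); np.savez("sideF.npz",**b)
cv2.imwrite("pics/f.png",np.hstack([a["image"][100:340,140:460],b["image"][160:400,220:540]])[:,:,::-1])
E
```

```text
grip_width: 0.085
gripper_force: 0.0
```

View pics/f.png

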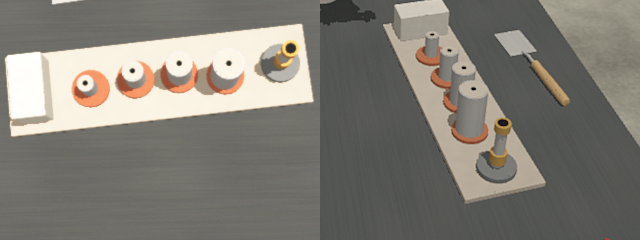

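All four flasks stand in order of size from the burner, with top-view holes at about (225,184), (272,171), (319,163) and (369,163). One last numeric check before handing in.

Run:
```python
from m import *
from rig import ctrl, optics
a,b=[dict(np.load(n+"F.npz")) for n in("top","side")]
ok=True
for pa,pb,t in(((225,184),(332,194),(.6436,.1017)),((272,171),(350,209),(.659,.0194)),((319,163),(364,226),(.667,-.0613)),((369,163),(374,249),(.6626,-.146))):
    X,e=tri(a,b,hole(a,pa,5),hole(b,pb,5)); d=np.hypot(*(X[:2]-t)); print(X.round(4),round(e,2),"off",d.round(4)); ok&=d<.009
print(ok)
if ok: print(ctrl.job_done())
```

```text
[0.6433 0.1027 0.0701] 0.39 off 0.001
[0.6599 0.0185 0.0854] 0.38 off 0.0013
[ 0.6677 -0.0625  0.1003] 0.38 off 0.0013
[ 0.6623 -0.1456  0.1153] 0.32 off 0.0005
True
the job is handed in; nothing more can be done
None
```

The job is handed in: all four flasks stand on their tiles in order of size, largest next to the burner, each measured within about 2 mm of its tile's centre, and the arm never went near the spirit lamp.

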